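# Hold the drawer front for the fitter

### The arm

A 6-joint arm with a two-finger parallel gripper is mounted at the origin on the work surface. World frame = base frame: x ahead of the robot, y to its left, z up, the work surface at z = 0. Lengths are in m, angles in rad, forces in N, time in s.
With the tool pointing down it reaches from about 0.35 to 0.775 m from the base axis. Payload 5.5 kg.
Tool frame: the origin (TCP) lies where the fingers leave the gripper's body, on its centre line; the fingertips stand env.tip_reach ahead of it and the grasp point (between the pads) lies 54 mm ahead of it (env.tip_reach is the distance from the TCP to the fingertips, in m); z points along the fingers, y is the line along which they close (so a half turn about z gives the same grasp; the last joint's range is limited). The gripper opens to 85 mm and grips with 20 to 120 N. Pads are 22 mm wide; open, the fingers measure 114 mm over their backs; the gripper's body (76 mm by 85 mm) begins 54 mm behind the grasp point. The pads swing forward as they close: fully open they stand 13 mm farther back than shut.
Start: joints at [1.007, 0.313, 0.046, 1.304, 0, 1.431], TCP at [0.236, 0.524, 0.304] pointing down, gripper open.
Joint ranges: [-2.76, 2.76], [-0.86, 1.69], [-1.03, 1.26], [-2.2, 2.34], [-1.47, 1.5], [-3.14, 3.14]. Speed limits (rad/s): [2.57, 2.57, 3.14, 3.14, 3.14, 3.14].

### API

Orientations are given as a unit quaternion [w, x, y, z].
In Python, from workcell import status, optics, hand_in, env gives the robot as it stands.
- The arm moves only by the shell command python3 -m handwheel 'ROWS' [FORCE]. ROWS is a JSON object whose one key "deltas" holds a list of rows, each a list of 5 numbers: the opening, from -1 (shut) to 1 (fully open), then the shift along the tool's x, y, z in units of 40 mm (1.0 is 40 mm), then the turn about the tool's z in units of 10 degrees (1.0 is 10 degrees). In form: {"deltas": [[jaw, x, y, z, roll], ...]}. A call has 1 to 20 rows; each row shifts and turns the commanded pose from where the row before left it, along the tool's axes as they then stand; what a row does not reach is not made up. A row lasts 1/8 s, in which the tool goes at most 62.5 mm and 10.7 degrees, less where a joint would pass 70% of its speed; a pose out of reach is approached as far as the arm can. A call is refused whole if a number of a shift passes 1 or a number of a turn 1, either way. A call with a gripper value outside its range is refused whole. The fingers move at their own pace and stop on an object; FORCE is the grip in N (left out, the last holds). Time passes only in rows, so rows that do not move let the fingers close. It gives the time, the measured TCP pose, the force, the opening and the grip force at its end, in the units of the state.
- status.get_state(): the state, without advancing time (a new reading comes with each control period).
- optics.read_camera(name): name is "scene" or "top" or "wrist"; returns a dict with "frame" (400x640x3 uint8, red, green, blue), "depth" (400x640 float32, m along the optical axis (not along the pixel's ray), 0 where there is no reading), "vfov" (degrees; the focal length in pixels is half the picture's height over the tangent of half this angle, whatever the lens; pixels are square), "cx", "cy" (the principal point, pixels), "origin" and "attitude" of the camera in the world. Camera axes: x right, y down, z forward; pixel columns grow to the right and rows downward; lengths in m; the calibration is good to about 2 mm. A picture is of the moment at which its call begins.
- hand_in(): hands the job in; it is judged then, once.
The state is a dict: "clock": time; "joint_pos": joint angles; "qvel": joint speeds; "tau": joint torques, N m; "tcp_pos": TCP position; "orientation": TCP orientation; "wrist_force": force on the tool from outside, world axes, zero at the start; "ft_torque": the same for the moment, N m; "finger_gap": finger opening in m; "grip_force": force on a finger pad.
Only numpy, scipy, OpenCV 4.12 (cv2) and the standard library are available. Lean on these libraries where they do the work, as an engineer would, in place of code of your own. Each camera call takes 0.05 s, during which the arm holds its last target. There are 200 camera calls.

### The job

The kitchen drawer on the worktop is waiting for its front: from the wooden rack take the low, wide drawer front with the bow handle, and stand it on the worktop against the drawer's open end, handle outward, centred across the drawer and flat against both steel front brackets. Press it home gently and keep a steady push of about 12 newtons on it for a few seconds, as a third hand while the fitter drives the bracket screws from inside the drawer; your program finishes while you are still holding it pressed there. Leave the other two panels in the rack and everything else where it is.

Things in the scene. Friction and masses are not known exactly. Their poses are not given: they have to be found in the camera images.
- front: The drawer front to hold: linen-grey board 18 mm thick (its x), 296 mm wide (y), 140 mm high (z), 0.45 to 0.7 kg. Origin: centre of its underside. Its outer face, with a bow handle, looks to its own -x; its white back, with pilot holes, to +x. Starts upright in one of the rack's three slots, underside 15 mm above the worktop. Its top 60 mm are clear: pinch it there across its thickness.
- front_handle (a point): Middle of the front's arched steel handle: 37 mm to -x of the board's middle plane, 70 mm above its underside. The handle is 128 mm long along y and 10 mm thick.
- drawer: Drawer without its front, fixed on four rubber pucks: 262 mm wide, 300 mm deep, sides 25 to 120 mm above the worktop. Origin: on the worktop below the middle of its open end, in the plane of the two bracket faces; -x looks out of the open end (towards the robot), y across, z up. The front's place is x = -9 mm, y = 0, z = 0 in this frame, axes parallel: it overlaps the drawer by 17 mm at each side.
- bracket_left: Left (+y) steel front bracket, fixed to the drawer: a rigid flat flange, face at x = 0 of the drawer, y = 86 to 131 mm, 34 to 118 mm above the worktop. Between the two brackets the drawer's end is open, 172 mm wide, with room for a finger behind the front (base board's top 41 mm up). Origin: that of the drawer.
- bracket_right: Right (-y) steel front bracket, the mirror image of the left one: y = -86 to -131 mm. Rigid. Its origin is that of the drawer.
- rack: Fixed wooden rack, 300 mm (its x) by 172 mm (y), 60 mm high: two notched battens with three slots 90 mm apart along its x (at -90, 0, 90 mm), 22 mm wide, 45 mm deep, slot floors 15 mm above the worktop. Panels stand upright in the slots, parallel to its y, outer faces to its -x. Origin: centre of its underside.
- tall_front: A taller drawer front, 18 x 296 x 176 mm, with the same bow handle at mid height; stays in its rack slot. Origin: centre of its underside.
- filler: A narrow filler panel, 18 x 196 x 140 mm, without a handle; stays in its rack slot. Origin: centre of its underside.
- screwdriver: Screwdriver lying between robot and drawer, about 200 mm long; leave alone.
- mug: White mug, 80 mm across, 95 mm high, near the robot; leave alone. Origin: centre of its underside.
- screw_tub: Clear tub of screws, 72 mm across, 45 mm high, behind the rack and the drawer; leave alone. Origin: centre of its underside.
- canister_a: The nearer of two white square canisters with wooden lids, 100 x 100 x 149 mm, behind the rack; leave alone. Origin: centre of its underside.
- drill: Cordless drill lying on its side, 230 mm long, 60 mm high, to the right; leave alone. Origin: on the worktop under its barrel.

How it is judged:
By the outcome, as a careful person would: the job done as asked, in the order asked, and still so for the second after the job is handed in, while the arm keeps its last pose, push and grip.
It also fails if it takes over 64 s, if anything falls off the work surface, if the arm or the gripper's body presses on something with over 40 N, if the wrist force passes 120 N, or if a joint passes its speed limit or range.

## Working session

There is one attempt and no reset: what is moved stays moved. The work goes in short steps, Python scripts to look and compute and a shell command to move; the robot and the scene stay as the last step left them, time stands still between calls to the robot, and variables do not carry over. Pictures are saved under pics/ and viewed, at most 10 in all, crops included, and the job is handed in when it is done.

```bash
mkdir -p pics; ls; cat > h.py <<'E'
import numpy as np, cv2
from scipy.spatial.transform import Rotation as R
from workcell import status, optics, env
def cam(n):
    c=optics.read_camera(n); a=np.array(c["attitude"],float)
    c["R"]=a if a.shape==(3,3) else R.from_quat(a,scalar_first=True).as_matrix()
    c["o"]=np.array(c["origin"]); c["f"]=200/np.tan(np.radians(c["vfov"])/2); return c
def pts(c):
    v,u=np.mgrid[:400,:640]; d=c["depth"]
    p=np.stack([(u-c["cx"])/c["f"]*d,(v-c["cy"])/c["f"]*d,d],-1)
    return p@c["R"].T+c["o"]
def plane(c,u,v,z):
    r=c["R"]@np.array([(u-c["cx"])/c["f"],(v-c["cy"])/c["f"],1]); return c["o"]+r*(z-c["o"][2])/r[2]
def save(c,n): cv2.imwrite(f"pics/{n}.png",c["frame"][:,:,::-1])
E
python3 - <<'E'
from h import *
s=status.get_state(); print(s, env.tip_reach)
for n in("scene","top"):
    c=cam(n); save(c,n); print(n,c["o"],c["R"].round(3).tolist(),c["vfov"],c["cx"],c["cy"]); np.savez(n,**{k:c[k] for k in("frame","depth","R","o","f","cx","cy")})
E
```

```text
pics
{'clock': 0.0, 'joint_pos': array([ 1.00741679e+00,  3.14025159e-01,  4.49770056e-02,  1.30363367e+00,
       -1.29428080e-06,  1.43119810e+00]), 'qvel': array([ 0.00078258,  0.0006135 ,  0.00038727, -0.00017422, -0.00128075,
        0.00035837]), 'tau': array([ 3.38158825e-03, -4.80628109e+01,  2.98533511e+01,  1.95060176e-02,
        2.06065474e-04,  7.01652198e-06]), 'tcp_pos': array([0.23624299, 0.52379813, 0.30299388]), 'orientation': array([-3.23976512e-04,  2.10308549e-01,  9.77634607e-01, -8.85331404e-04]), 'wrist_force': array([-0.59197101,  0.50671888,  0.43242609]), 'ft_torque': array([-0.01259344, -0.00564098, -0.00249964]), 'grip_force': 0.0, 'finger_gap': 0.08526849966519785} 0.0726
scene [1.39898799 0.11030031 0.88223782] [[-0.25, 0.644, -0.723], [0.968, 0.181, -0.174], [0.019, -0.743, -0.669]] 53.42192866630801 322.0768081539942 201.1664241053129
top [ 0.36562495 -0.09413836  1.24186753] [[0.014, -0.989, 0.144], [-1.0, -0.012, 0.01], [-0.008, -0.144, -0.99]] 57.52748778153808 317.8069522118344 199.6193377529789
```

View pics/scene.png

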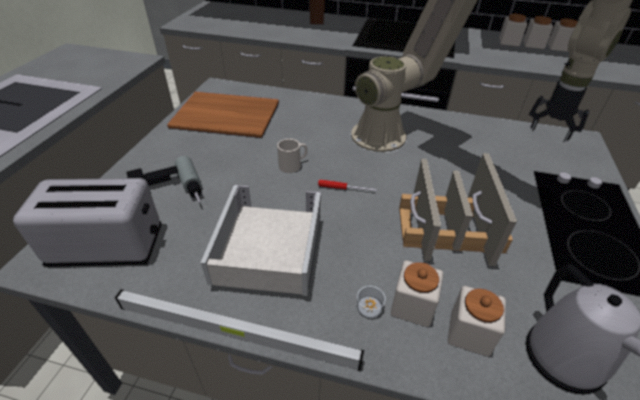

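View pics/top.png

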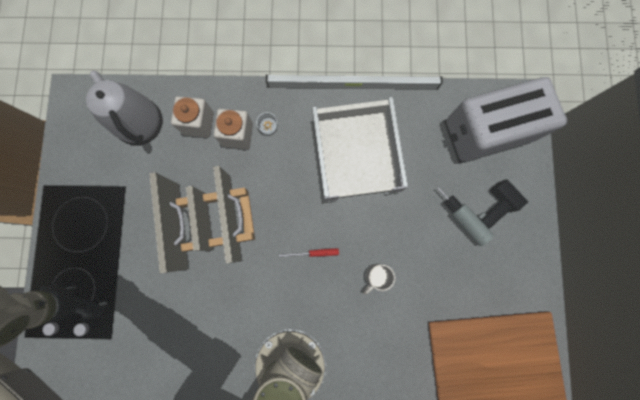

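The scene view shows the rack on the right, with the low front at about (427,210), the filler at (457,210) and the tall front at (492,210). The drawer's open end faces the robot at about (275,200). In the top view the front is at about (228,215) with its handle on the right side (240,215), towards -y. The drawer is at (360,150), with its brackets at about (322,197) and (403,188).

```bash
python3 - <<'E'
from h import *
for n in("top","scene"):
    c=dict(np.load(n+".npz")); P=pts(c); ok=c["depth"]>0
    tab=P[ok&(abs(P[...,2])<.01)]; print(n,"table z",np.median(tab[:,2]))
    m=(ok&(P[...,2]>.13)&(P[...,2]<.22)&(P[...,0]>.2)&(P[...,0]<.75)&(P[...,1]>.05)&(P[...,1]<.5)).astype(np.uint8)
    k,l,st,ce=cv2.connectedComponentsWithStats(m)
    for i in range(1,k):
        if st[i,4]<60: continue
        q=P[l==i]; zt=np.percentile(q[:,2],90); q=q[q[:,2]>zt-.012]
        (cx,cy),(w,h),a=cv2.minAreaRect((q[:,:2]*1000).astype(np.float32))
        d=np.linalg.eigh(np.cov(q[:,:2].T))[1][:,1]
        print("panel",len(q),"zt",zt.round(4),"c",cx,cy,"wh",w,h,a,"dir",np.degrees(np.arctan2(d[1],d[0])),"zmed",np.median(q[:,2]))
    m=ok&(P[...,2]>.08)&(P[...,2]<.14)&(P[...,0]>.4)&(P[...,0]<.9)&(P[...,1]<.02)&(P[...,1]>-.32)
    q=P[m]; zt=np.percentile(q[:,2],90); q=q[q[:,2]>zt-.012]
    print("drawer",len(q),zt,cv2.minAreaRect((q[:,:2]*1000).astype(np.float32)))
    print(cv2.boxPoints(cv2.minAreaRect((q[:,:2]*1000).astype(np.float32))))
c=dict(np.load("top.npz"))
a=cv2.resize(c["frame"][80:280,130:430],None,fx=2.6,fy=2.6,interpolation=cv2.INTER_CUBIC); cv2.imwrite("pics/topcrop.png",a[:,:,::-1])
E
```

```text
top table z -0.0005418931923988346
panel 667 zt 0.1565 c 479.36956787109375 205.95062255859375 wh 294.8760681152344 20.46887969970703 10.361832618713379 dir -169.59020793756517 zmed 0.15409090780127066
panel 783 zt 0.1918 c 449.8212585449219 382.9119873046875 wh 295.6640319824219 22.206581115722656 10.241573333740234 dir -169.55698977767287 zmed 0.18989051474616292
panel 467 zt 0.1562 c 465.4490051269531 294.9185791015625 wh 196.34324645996094 21.320241928100586 10.606693267822266 dir -169.61905673563413 zmed 0.15386970882379303
drawer 723 0.12040511105115596 ((702.69482421875, -209.50408935546875), (299.1754455566406, 261.08648681640625), 8.25848388671875)
[[ 535.9072   -101.801216]
 [ 573.4094   -360.18027 ]
 [ 869.4824   -317.20697 ]
 [ 831.9802    -58.82791 ]]
scene table z -0.0005719649987402375
panel 631 zt 0.1901 c 449.78387451171875 383.63568115234375 wh 297.5953674316406 23.040340423583984 10.591373443603516 dir -169.55020756064923 zmed 0.18888886261293247
panel 534 zt 0.1548 c 480.4176940917969 206.90126037597656 wh 296.99420166015625 21.238880157470703 10.392205238342285 dir -169.5592043517784 zmed 0.15315117674962186
panel 375 zt 0.1548 c 466.4014892578125 294.822265625 wh 199.95310974121094 21.039159774780273 10.013775825500488 dir -169.4447376750895 zmed 0.15290551545961129
panel 24 zt 0.173 c 720.4124755859375 498.8418273925781 wh 14.813209533691406 2.841066360473633 12.707283020019531 dir -173.37454168274056 zmed 0.16989169840051144
drawer 1168 0.119222473311905 ((703.5800170898438, -209.30960083007812), (302.8011169433594, 262.0738830566406), 8.27655029296875)
[[ 534.89343 -101.43173]
 [ 572.61926 -360.77603]
 [ 872.2666  -317.18747]
 [ 834.5408   -57.84317]]
```

View pics/topcrop.png

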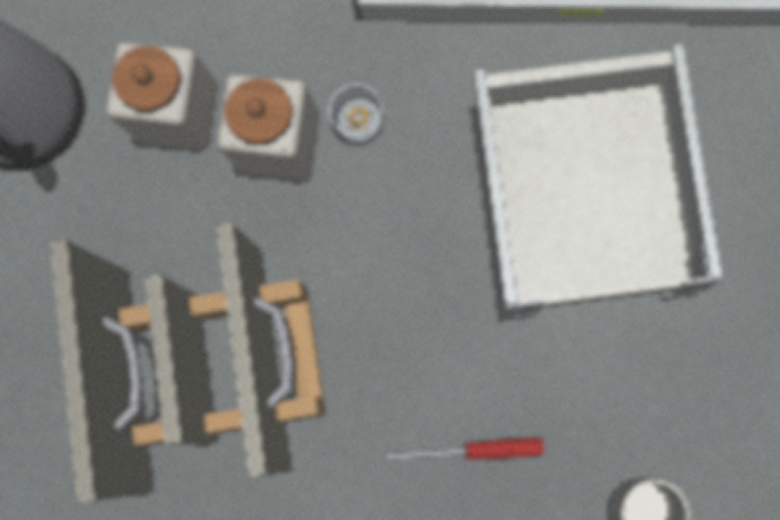

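The top crop shows the front's top edge running from (225,228) to (257,474), with its handle at about (285,350). Both cameras agree on the front at (0.480, 0.2064) and 10.4°, top at 0.155, and on the drawer's open end at (0.554, -0.231) and 8.27°.

```bash
cat >> h.py <<'E'
def delta(p):
    s=status.get_state(); M=R.from_quat(s["orientation"],scalar_first=True).as_matrix()
    d=M.T@(np.array(p)-s["tcp_pos"]); ya=np.degrees(np.arctan2(M[1,1],M[0,1]))
    print("t",s["clock"],"tcp",s["tcp_pos"].round(4),"yang",ya.round(2),"units",(d/.04).round(3),"F",s["wrist_force"].round(2),"T",s["ft_torque"].round(2),"gap",round(s["finger_gap"],4),"grip",round(s["grip_force"],1))
E
python3 -m handwheel '{"deltas":[[0.5,0,0,0,-1],[0.5,0,0,0,-1],[0.5,0,0,0,-1],[0.5,0,0,0,-0.47],[0.5,-0.5,-0.99,0,0],[0.5,-0.5,-0.99,0,0],[0.5,-0.5,-0.99,0,0],[0.5,-0.5,-0.99,0,0],[0.5,-0.5,-0.99,0,0],[0.5,-0.5,-0.99,0,0],[0.5,-0.5,-0.99,0,0],[0.5,-0.5,-0.99,0,0],[0.5,-0.5,-0.99,0,0],[0.5,0,0,0,0],[0.5,0,0,0,0]]}' 40
python3 - <<'E'
from h import *
delta([.480,.2064,.30])
c=cam("wrist"); save(c,"w1"); np.savez("w1",**{k:c[k] for k in("frame","depth","R","o","f","cx","cy")})
P=pts(c); ok=c["depth"]>0
m=ok&(P[...,2]>.143)&(P[...,2]<.17)&(abs(P[...,1]-.206)<.05)&(abs(P[...,0]-.48)<.2)
q=P[m]; print(len(q),np.median(q[:,2]),cv2.minAreaRect((q[:,:2]*1000).astype(np.float32)))
E
```

```text
clock: 1.98
tcp_pos: [0.4776, 0.2062, 0.3035]
orientation: [-0.001, -0.091, 0.996, 0.0]
wrist_force: [-0.4, 1.0, -0.4]
finger_gap: 0.0638
grip_force: 0.0
t 1.975 tcp [0.4776 0.2062 0.3035] yang 100.39 units [-0.061 -0.005  0.088] F [-0.44  0.96 -0.37] T [-0.01 -0.01 -0.01] gap 0.0638 grip 0.0
9553 0.15560400290974713 ((470.1014404296875, 203.21768188476562), (241.2928924560547, 18.94036865234375), 10.5831937789917)
```

View pics/w1.png

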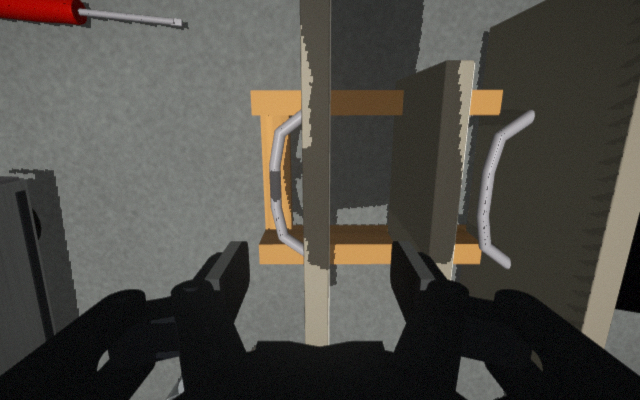

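The wrist view shows the front's top edge at u≈305–330, between the fingers (pads at u≈240 and 400), with its handle to the left at u≈280. Next I descend, grip and lift slightly.

```bash

python3 -m handwheel '{"deltas":[[0.5,-0.06,-0.02,0.8,0],[0.5,0,0,0.8,0],[0.5,0,0,0.8,0],[0.5,0,0,0.5,0],[0.5,0,0,0.33,0],[0.5,0,0,0,0],[-1,0,0,0,0],[-1,0,0,0,0],[-1,0,0,0,0],[-1,0,0,0,0],[-1,0,0,0,0],[-1,0,0,0,0],[-1,0,0,0,0]]}' 60
python3 -c "
from h import *
delta([.48,.2055,.174])"
```

```text
clock: 3.65
tcp_pos: [0.4811, 0.2057, 0.1756]
orientation: [0.001, -0.091, 0.996, -0.0]
wrist_force: [-1.3, -1.5, 6.3]
finger_gap: 0.0174
grip_force: 59.5
t 3.65 tcp [0.4811 0.2057 0.1756] yang 100.4 units [0.029 0.    0.041] F [-1.31 -1.48  6.29] T [-0.4  -0.02  0.  ] gap 0.0174 grip 59.5
```

```bash

python3 -m handwheel '{"deltas":[[-1,0,0,-0.2,0],[-1,0,0,-0.4,0],[-1,0,0,-0.7,0],[-1,0,0,-0.9,0],[-1,0,0,-0.8,0],[-1,0,-0.4,0,0],[-1,0,-0.8,0,0],[-1,0,-0.9,0,0],[-1,0,-0.9,0,0],[-1,0,-0.9,0,0],[-1,0,-0.9,0,0],[-1,0,-0.9,0,0],[-1,0,-0.5,0,0],[-1,0,0,0,0],[-1,0,0,0,0]]}' 60
python3 -c "
from h import *
delta([.506,-.238,.297])"
```

```text
clock: 5.52
tcp_pos: [0.5246, -0.0376, 0.2938]
orientation: [-0.001, -0.091, 0.996, 0.001]
wrist_force: [0.5, -0.1, -6.8]
finger_gap: 0.0174
grip_force: 59.6
t 5.525 tcp [ 0.5246 -0.0376  0.2938] yang 100.43 units [ 1.365 -4.843 -0.085] F [ 0.47 -0.07 -6.8 ] T [ 0.04 -0.04 -0.  ] gap 0.0174 grip 59.6
```

```bash

python3 -m handwheel '{"deltas":[[-1,0,0,-0.5,0.3],[-1,0,0,0,0.8],[-1,0,0,0,1],[-1,0,0,0,1],[-1,0,0,0,1],[-1,0,0,0,1],[-1,0,0,0,1],[-1,0,0,0,1],[-1,0,0,0,1],[-1,0,0,0,0.8],[-1,-0.4,-0.1,0,0.31],[-1,-0.9,-0.24,0,0],[-1,-0.9,-0.24,0,0],[-1,-0.9,-0.24,0,0],[-1,-0.9,-0.24,0,0],[-1,-0.6,-0.2,0,0],[-1,-0.3,-0.05,0,0],[-1,0,0,0,0],[-1,0,0,0,0]]}' 60
python3 - <<'E'
from h import *
delta([.5009,-.2389,.30])
for n in ("top","scene","wrist"):
    c=cam(n); save(c,n+"2"); P=pts(c); ok=c["depth"]>0
    if n!="wrist":
        m=ok&(P[...,2]>.25)&(P[...,2]<.31)&(abs(P[...,0]-.50)<.08)&(abs(P[...,1]+.239)<.18)
        q=P[m]; 
        print(n,len(q),np.median(q[:,2]),cv2.minAreaRect((q[:,:2]*1000).astype(np.float32)))
    np.savez(n+"2",**{k:c[k] for k in("frame","depth","R","o","f","cx","cy")})
E
```

```text
clock: 7.9
tcp_pos: [0.5028, -0.2387, 0.3146]
orientation: [-0.0, 0.654, 0.757, 0.0]
wrist_force: [-0.6, 0.8, -6.0]
finger_gap: 0.0172
grip_force: 59.6
t 7.9 tcp [ 0.5028 -0.2387  0.3146] yang 8.38 units [ 0.002 -0.047  0.365] F [-0.63  0.79 -6.01] T [0.04 0.   0.01] gap 0.0172 grip 59.6
top 257 0.2927455010261498 ((488.1566162109375, -131.2008056640625), (19.307601928710938, 89.48593139648438), 8.203920364379883)
scene 1689 0.2775603707509633 ((505.05596923828125, -231.61717224121094), (97.00699615478516, 290.2620849609375), 22.971363067626953)
```

View pics/scene2.png

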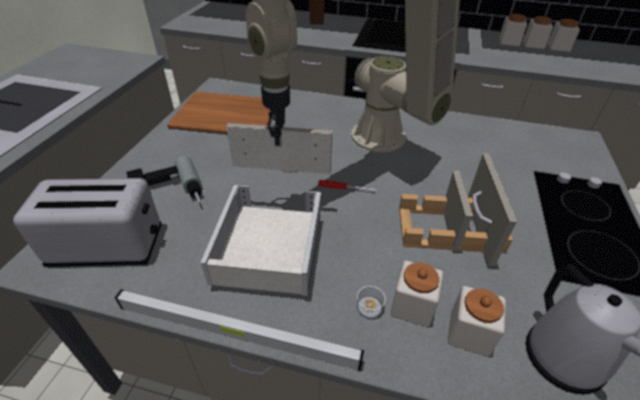

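View pics/wrist2.png

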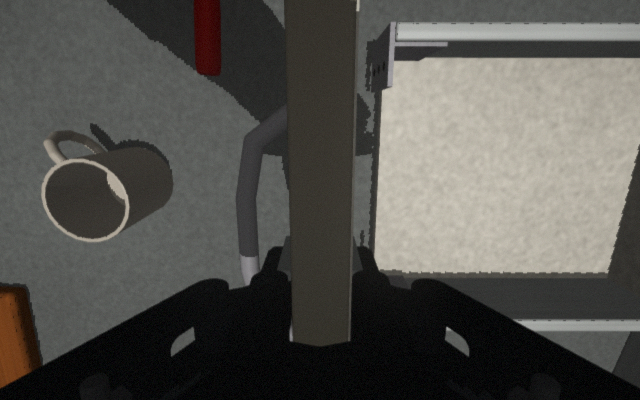

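The scene view shows the board level in the air in front of the drawer, white back towards it, spanning u≈229–331. The wrist view shows it parallel to the drawer's end, with the left bracket at about (385,60). Now I measure the held board in the drawer frame.

```bash
python3 - <<'E'
from h import *
a=np.radians(8.3); ex=np.array([np.cos(a),np.sin(a),0]); ey=np.array([-np.sin(a),np.cos(a),0]); O=np.array([.5542,-.2311,0])
def loc(P): return np.stack([(P-O)@ex,(P-O)@ey,P[...,2]],-1)
c=dict(np.load("scene2.npz")); L=loc(pts(c)); ok=c["depth"]>0
m=ok&(abs(L[...,0]+.045)<.025)&(L[...,2]>.10)&(L[...,2]<.29)&(abs(L[...,1])<.2)
k,l,st,ce=cv2.connectedComponentsWithStats(m.astype(np.uint8)); i=1+st[1:,4].argmax(); q=L[l==i]
A=np.c_[q[:,1],q[:,2]-.22,np.ones(len(q))]; co=np.linalg.lstsq(A,q[:,0],rcond=None)[0]
print("back plane: yaw deg",np.degrees(co[0]),"tilt",np.degrees(co[1]),"x",co[2],len(q))
(c0,wh,an)=cv2.minAreaRect((q[:,1:]*1000).astype(np.float32)); print("yz rect",c0,wh,an)
# image outline -> rays onto the back plane, independent of depth edges
cnt=max(cv2.findContours((l==i).astype(np.uint8),0,2)[0],key=cv2.contourArea); print(cv2.minAreaRect(cnt)[1], np.percentile(q[:,1],[.5,1,99,99.5]),np.percentile(q[:,2],[1,99]))
for n in("top","scene","wrist2","scene2","top2"):
    c=dict(np.load(n+".npz")); L=loc(pts(c)); ok=c["depth"]>0
    w=ok&(L[...,2]>.112)&(L[...,2]<.124)&(L[...,0]>.02)&(L[...,0]<.28)
    for s in(1,-1):
        q=L[w&(abs(L[...,1]*s-.127)<.02)]
        if len(q)>30: f=np.polyfit(q[:,0],q[:,1],1); print(n,"side",s,"outer",np.percentile(q[:,1]*s,[1,99]).round(4),"yaw",np.degrees(f[0]).round(2),len(q))
    # bracket face: frontmost points
    for s in(1,-1):
        q=L[ok&(L[...,2]>.05)&(L[...,2]<.12)&(abs(L[...,1]*s-.108)<.02)&(abs(L[...,0])<.02)]
        if len(q)>10: print(n,"brk",s,len(q),np.percentile(q[:,0],[2,10,50]).round(4))
E
```

```text
back plane: yaw deg -0.14874179240999494 tilt 0.6626261148974222 x -0.04240614644891638 3864
yz rect (5.949737548828125, 220.32321166992188) (296.42205810546875, 139.3191680908203) 0.008366103284060955
(106.70629119873047, 39.62397003173828) [-0.13978256 -0.13835414  0.15234062  0.15371763] [0.15556703 0.28878206]
top side 1 outer [0.1157 0.1304] yaw 0.17 330
top side -1 outer [0.1153 0.1314] yaw -0.22 358
top brk 1 70 [0.0004 0.0006 0.0013]
top brk -1 81 [0.0003 0.0005 0.0029]
scene side 1 outer [0.1168 0.1309] yaw 0.08 365
scene side -1 outer [0.1162 0.1306] yaw -0.22 393
scene brk 1 152 [0.0004 0.0015 0.0038]
scene brk -1 199 [-0.      0.0018  0.0042]
wrist2 side 1 outer [0.1141 0.1292] yaw 0.39 4804
wrist2 side -1 outer [0.1185 0.1313] yaw -0.24 2059
wrist2 brk 1 1376 [-0.0001  0.0001  0.0004]
scene2 side 1 outer [0.1163 0.1309] yaw 0.11 364
scene2 side -1 outer [0.1164 0.1308] yaw -0.25 396
scene2 brk 1 148 [0.0001 0.0014 0.004 ]
scene2 brk -1 197 [-0.0003  0.0014  0.0042]
top2 side 1 outer [0.1157 0.1305] yaw 0.14 328
top2 side -1 outer [0.1181 0.1312] yaw -0.57 140
top2 brk 1 67 [0.0006 0.0009 0.0013]
```

```bash

python3 -m handwheel '{"deltas":[[-1,-0.14,0,0.3,0],[-1,0,0,0.6,0],[-1,0,0,0.8,0],[-1,0,0,0.8,0],[-1,0,0,0.6,0],[-1,0,0,0.3,0],[-1,0,0,0.1,0],[-1,0,0,0,0],[-1,0,0,0,0],[-1,0,0,0,0]]}' 60
python3 - <<'E'
from h import *
delta([.5,-.2389,.16])
c=cam("scene"); a=np.radians(8.3); ex=np.array([np.cos(a),np.sin(a),0]); ey=np.array([-np.sin(a),np.cos(a),0]); O=np.array([.5542,-.2311,0]); P=pts(c)
L=np.stack([(P-O)@ex,(P-O)@ey,P[...,2]],-1); m=(c["depth"]>0)&(abs(L[...,0]+.045)<.025)&(L[...,2]>.01)&(L[...,2]<.16)&(abs(L[...,1])<.2)
q=L[m]; print(len(q),np.percentile(q[:,1],[.5,1,99,99.5]),np.percentile(q[:,2],[99,99.5]))
E
```

```text
clock: 9.3
tcp_pos: [0.504, -0.2455, 0.1755]
orientation: [0.001, 0.654, 0.757, 0.0]
wrist_force: [-0.2, 0.1, -5.7]
finger_gap: 0.0175
grip_force: 59.6
t 9.3 tcp [ 0.504  -0.2455  0.1755] yang 8.32 units [ 0.177 -0.075  0.388] F [-0.19  0.1  -5.71] T [-0.02 -0.02 -0.02] gap 0.0175 grip 59.6
2966 [-0.14665571 -0.14416102  0.14545433  0.14667811] [0.15602321 0.1567043 ]
```

```bash

python3 -m handwheel '{"deltas":[[-1,0,0,0.2,0],[-1,0,0,0.12,0],[-1,0,0,0,0],[-1,0,0,0,0]]}' 60
for i in 1 ; do python3 -m handwheel '{"deltas":[[-1,0,0,0.03,0],[-1,0,0,0,0]]}'; done
python3 -m handwheel '{"deltas":[[-1,0,0,0.02,0],[-1,0,0,0,0]]}'
```

```text
clock: 9.85
tcp_pos: [0.5034, -0.2451, 0.1617]
orientation: [-0.0, 0.654, 0.757, 0.0]
wrist_force: [0.2, -0.1, -6.4]
finger_gap: 0.0172
grip_force: 59.7
clock: 10.1
tcp_pos: [0.5036, -0.2452, 0.1608]
orientation: [0.0, 0.654, 0.757, 0.0]
wrist_force: [-0.1, -0.2, -5.9]
finger_gap: 0.0175
grip_force: 59.9
clock: 10.35
tcp_pos: [0.5036, -0.2452, 0.1607]
orientation: [0.0, 0.654, 0.757, 0.0]
wrist_force: [-0.7, 1.6, 2.5]
finger_gap: 0.0173
grip_force: 60.8
```

```bash

python3 -m handwheel '{"deltas":[[-1,0,0,-0.04,0],[-1,0,0.1,0,0],[-1,0,0.2,0,0],[-1,0,0.25,0,0],[-1,0,0.2,0,0],[-1,0,0.15,0,0],[-1,0,0,0,0],[-1,0,0,0,0]]}'
python3 -m handwheel '{"deltas":[[-1,0,0,0.03,0],[-1,0,0,0,0],[-1,0,0,0,0]]}'
python3 - <<'E'
from h import *
delta([.5454,-.2389,.16])
c=cam("scene"); save(c,"s3"); a=np.radians(8.3); ex=np.array([np.cos(a),np.sin(a),0]); ey=np.array([-np.sin(a),np.cos(a),0]); O=np.array([.5542,-.2311,0]); P=pts(c)
L=np.stack([(P-O)@ex,(P-O)@ey,P[...,2]],-1); m=(c["depth"]>0)&(abs(L[...,0]+.01)<.02)&(L[...,2]>.128)&(L[...,2]<.15)&(abs(L[...,1])<.2)
q=L[m]; print(len(q),np.percentile(q[:,1],[.5,1,99,99.5]),np.polyfit(q[:,1],q[:,0],1),np.percentile(q[:,2],99))
E
```

```text
clock: 11.35
tcp_pos: [0.5389, -0.2399, 0.1613]
orientation: [-0.0, 0.654, 0.757, -0.0]
wrist_force: [0.2, 0.3, -6.1]
finger_gap: 0.0173
grip_force: 59.6
clock: 11.72
tcp_pos: [0.539, -0.2399, 0.1607]
orientation: [0.0, 0.654, 0.756, 0.0]
wrist_force: [-2.8, 2.6, -0.5]
finger_gap: 0.0178
grip_force: 60.4
t 11.725 tcp [ 0.539  -0.2399  0.1607] yang 8.31 units [0.002 0.163 0.018] F [-2.82  2.63 -0.5 ] T [ 0.17  0.42 -0.04] gap 0.0178 grip 60.4
599 [-0.14620364 -0.14548326  0.14496034  0.14687812] [ 0.0011284  -0.01134378] 0.1429737523348332
```

```bash

python3 -m handwheel '{"deltas":[[-1,0,0.05,0,0],[-1,0,0.05,0,0],[-1,0,0,0,0]]}'
python3 -m handwheel '{"deltas":[[-1,0,0.025,0,0],[-1,0,0,0,0]]}'
python3 -m handwheel '{"deltas":[[-1,0,0.02,0,0],[-1,0,0,0,0]]}'
python3 -c "
from h import *
delta([.5454,-.2389,.16])"
```

```text
clock: 12.15
tcp_pos: [0.542, -0.2396, 0.1608]
orientation: [-0.001, 0.654, 0.756, -0.001]
wrist_force: [-5.2, 1.5, 3.4]
finger_gap: 0.0175
grip_force: 61.2
clock: 12.4
tcp_pos: [0.5424, -0.2395, 0.1608]
orientation: [-0.001, 0.654, 0.756, -0.002]
wrist_force: [-8.2, 0.8, 5.9]
finger_gap: 0.0175
grip_force: 61.5
clock: 12.65
tcp_pos: [0.5427, -0.2395, 0.1608]
orientation: [-0.001, 0.654, 0.756, -0.002]
wrist_force: [-8.8, 0.4, 5.3]
finger_gap: 0.0171
grip_force: 61.8
t 12.65 tcp [ 0.5427 -0.2395  0.1608] yang 8.26 units [0.004 0.068 0.02 ] F [-8.81  0.36  5.34] T [-0.18  2.58  0.02] gap 0.0171 grip 61.8
```

```bash

python3 -m handwheel '{"deltas":[[-1,0,0,-0.025,0],[-1,0,0,0,0],[-1,0,0,0,0]]}'
python3 - <<'E'
from h import *
delta([.5454,-.2389,.16])
a=np.radians(8.3); ex=np.array([np.cos(a),np.sin(a),0]); ey=np.array([-np.sin(a),np.cos(a),0]); O=np.array([.5542,-.2311,0])
c=cam("wrist"); save(c,"w4"); P=pts(c); ok=c["depth"]>0
L=np.stack([(P-O)@ex,(P-O)@ey,P[...,2]],-1)
q=L[ok&(L[...,2]>.134)&(L[...,2]<.146)&(abs(L[...,0])<.04)&(L[...,1]>.03)&(L[...,1]<.16)]
for lo in np.arange(.03,.15,.02):
    r=q[(q[:,1]>lo)&(q[:,1]<lo+.02)]
    if len(r)>20: print(lo.round(2),len(r),np.percentile(r[:,0],[1,50,99]).round(4),np.median(r[:,2]).round(4))
r=L[ok&(L[...,2]>.1)&(L[...,2]<.122)&(abs(L[...,1]-.11)<.03)&(L[...,0]<.05)&(L[...,0]>-.006)]; print(len(r),np.percentile(r[:,0],[1,5,50]).round(4))
E
```

```text
clock: 13.02
tcp_pos: [0.5452, -0.2392, 0.1609]
orientation: [0.0, 0.654, 0.757, 0.0]
wrist_force: [-0.3, -0.4, -5.9]
finger_gap: 0.0172
grip_force: 59.8
t 13.025 tcp [ 0.5452 -0.2392  0.1609] yang 8.33 units [0.007 0.006 0.022] F [-0.27 -0.44 -5.89] T [-0.09 -0.05 -0.02] gap 0.0172 grip 59.8
0.03 4585 [-0.0183 -0.0092  0.0001] 0.1409
0.05 5436 [-0.0183 -0.0092  0.0001] 0.1409
0.07 4998 [-0.0183 -0.0092  0.    ] 0.1409
186 [0.0025 0.0026 0.0034]
```

View pics/w4.png

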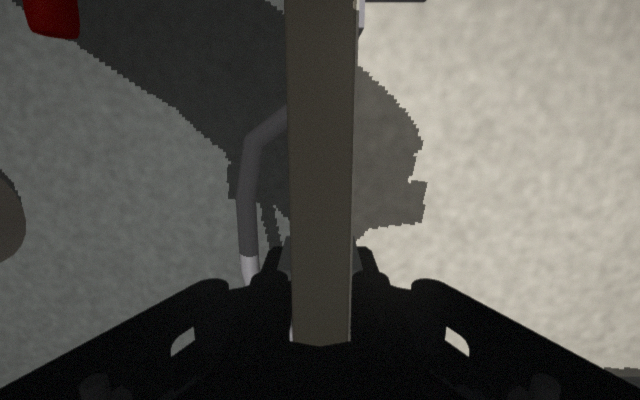

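The wrist view shows the board's back edge at u≈355, level with the bracket at about (360,15). The earlier resistance was friction from the worktop. The board is now just unweighted, so I push on until it meets the brackets.

```bash

python3 -m handwheel '{"deltas":[[-1,0,0.02,0,0],[-1,0,0,0,0]]}'
python3 -m handwheel '{"deltas":[[-1,0,0.02,0,0],[-1,0,0,0,0]]}'
python3 -c "
from h import *
delta([.5454,-.2389,.16])"
```

```text
clock: 13.32
tcp_pos: [0.5457, -0.239, 0.1611]
orientation: [-0.0, 0.654, 0.757, 0.0]
wrist_force: [-0.1, 0.1, -7.2]
finger_gap: 0.0175
grip_force: 59.8
clock: 13.58
tcp_pos: [0.5461, -0.2388, 0.1611]
orientation: [-0.0, 0.654, 0.757, -0.0]
wrist_force: [-1.5, -0.2, -6.7]
finger_gap: 0.0174
grip_force: 59.8
t 13.575 tcp [ 0.5461 -0.2388  0.1611] yang 8.31 units [ 0.001 -0.017  0.029] F [-1.5  -0.24 -6.69] T [-0.04  0.28 -0.05] gap 0.0174 grip 59.8
```

Contact is starting.

```bash

python3 -m handwheel '{"deltas":[[-1,0,0.03,0,0],[-1,0,0,0,0]]}'
python3 -m handwheel '{"deltas":[[-1,0,0.03,0,0],[-1,0,0,0,0]]}'
python3 -c "
from h import *
delta([.5454,-.2389,.16])"
```

```text
clock: 13.82
tcp_pos: [0.5462, -0.2388, 0.1611]
orientation: [-0.001, 0.654, 0.756, -0.001]
wrist_force: [-6.9, -1.3, -3.9]
finger_gap: 0.0173
grip_force: 60.1
clock: 14.08
tcp_pos: [0.5464, -0.2388, 0.1611]
orientation: [-0.002, 0.654, 0.756, -0.002]
wrist_force: [-10.1, -1.7, -0.8]
finger_gap: 0.0176
grip_force: 60.4
t 14.075 tcp [ 0.5464 -0.2388  0.1611] yang 8.26 units [ 0.001 -0.024  0.029] F [-10.08  -1.75  -0.77] T [-0.4   1.83  0.07] gap 0.0176 grip 60.4
```

```bash
cat > m.py <<'E'
from h import *
a=np.radians(8.3); ex=np.array([np.cos(a),np.sin(a),0]); ey=np.array([-np.sin(a),np.cos(a),0]); O=np.array([.5542,-.2311,0])
def loc(P): return np.stack([(P-O)@ex,(P-O)@ey,P[...,2]],-1)
def check():
    s=status.get_state(); M=R.from_quat(s["orientation"],scalar_first=True).as_matrix()
    print("tool z tilt deg (drawer x,y)",np.degrees([M[:,2]@ex,M[:,2]@ey]).round(2))
    c=cam("scene"); L=loc(pts(c)); ok=c["depth"]>0
    q=L[ok&(abs(L[...,0])<.012)&(abs(L[...,1])<.075)&(L[...,2]>.06)&(L[...,2]<.135)]
    A=np.c_[q[:,1],q[:,2]-.1,np.ones(len(q))]; co=np.linalg.lstsq(A,q[:,0],rcond=None)[0]
    print("board back yaw",np.degrees(co[0]).round(2),"tilt(+ top in)",np.degrees(co[1]).round(2),"x",co[2].round(4),len(q))
    q=L[ok&(abs(L[...,0]-.1)<.6)&(abs(L[...,1])<.7)&(abs(L[...,2])<.008)]
    print("table slope deg",np.degrees(np.linalg.lstsq(np.c_[q[:,:2],np.ones(len(q))],q[:,2],rcond=None)[0][:2]).round(2))
    q=L[ok&(L[...,2]>.134)&(L[...,2]<.15)&(abs(L[...,0]+.009)<.02)]; print("ends y",np.percentile(q[:,1],[.5,99.5]).round(4),"top z",np.percentile(q[:,2],98).round(4))
    np.savez("chk",**{k:c[k] for k in("frame","depth","R","o","f","cx","cy")})
    delta(s["tcp_pos"]); f=s["wrist_force"]; print("push",-(f@ex), "side",f@ey,"T",s["ft_torque"]@ex,s["ft_torque"]@ey)
E
python3 - <<'E'
from m import *
check()
c=dict(np.load("scene.npz")); L=loc(pts(c)); ok=c["depth"]>0
for s in (1,-1):
    q=L[ok&(abs(L[...,0]-.302)<.012)&(abs(L[...,1])<.11)&(L[...,2]>.04)&(L[...,2]<.11)]
print("drawer rear tilt",np.degrees(np.polyfit(q[:,2],q[:,0],1)[0]),len(q))
E
```

```text
tool z tilt deg (drawer x,y) [-0.32  0.01]
board back yaw 0.02 tilt(+ top in) 0.73 x 0.0007 819
table slope deg [ 0.   -0.06]
ends y [-0.1466  0.6157] top z 0.1458
t 14.125 tcp [ 0.5464 -0.2388  0.1612] yang 8.26 units [ 0.    -0.     0.001] F [-9.55 -2.06 -1.56] T [-0.43  1.82  0.08] gap 0.0176 grip 60.4
push 10.230589915645048 side -0.2735088686899634 T -0.13132877235973417 1.864899457141606
drawer rear tilt -0.8030685365122867 1545
```

```bash
python3 - <<'E'
from m import *
def fit(q):
    c=q.mean(0); 
    for _ in range(4):
        n=np.linalg.svd(q-q.mean(0),full_matrices=False)[2][2]; r=(q-q.mean(0))@n; q=q[abs(r)<max(2.0*r.std(),1e-4)]
    n*=np.sign(n[0]); return len(q),"n elev deg",np.degrees(np.arcsin(n[2])).round(2),"az",np.degrees(np.arctan2(n[1],n[0])).round(1),"rms",r.std().round(5)
c=dict(np.load("chk.npz")); P=pts(c); ok=c["depth"]>0; L=loc(P)
print("board",fit(P[ok&(abs(L[...,0])<.012)&(abs(L[...,1])<.075)&(L[...,2]>.055)&(L[...,2]<.132)]))
print("drawer rear",fit(P[ok&(L[...,0]>.29)&(L[...,0]<.315)&(abs(L[...,1])<.11)&(L[...,2]>.045)&(L[...,2]<.105)]))
for (u0,u1,v0,v1) in((400,430,292,312),(458,488,322,342)): 
    s=np.zeros(ok.shape,bool); s[v0:v1,u0:u1]=1; print("canister",fit(P[ok&s]))
c=cam("wrist"); L=loc(pts(c)); ok=c["depth"]>0
q=L[ok&(L[...,2]>.134)&(L[...,2]<.148)&(L[...,0]>-.0165)&(L[...,0]<-.002)&(L[...,1]>.02)&(L[...,1]<.14)]
f=np.linalg.lstsq(np.c_[q[:,:2],np.ones(len(q))],q[:,2],rcond=None)[0]; print("top slope deg",np.degrees(f[:2]),len(q))
q=L[ok&(L[...,0]>.02)&(L[...,0]<.14)&(abs(L[...,1]-.05)<.06)&(abs(L[...,2]-.041)<.01)]
f=np.linalg.lstsq(np.c_[q[:,:2],np.ones(len(q))],q[:,2],rcond=None)[0]; print("base slope deg",np.degrees(f[:2]),len(q))
E
```

```text
board (723, 'n elev deg', np.float64(-0.58), 'az', np.float64(8.1), 'rms', np.float64(0.00133))
drawer rear (1112, 'n elev deg', np.float64(-0.02), 'az', np.float64(8.3), 'rms', np.float64(0.00088))
canister (489, 'n elev deg', np.float64(1.12), 'az', np.float64(-5.5), 'rms', np.float64(0.00115))
canister (502, 'n elev deg', np.float64(0.24), 'az', np.float64(-5.5), 'rms', np.float64(0.0009))
top slope deg [-0.77062927  0.12339025] 13400
base slope deg [0.01211967 0.02805127] 46743
```

The board is seated tilted about 0.7°, with its top inward. The board's top slope and back plane agree, and the drawer base reads 0°. I'll set it down, let it stand free on its flat underside, and pinch it again a little lower.

```bash

cat >> m.py <<'E'
def tilt():
    c=cam("wrist"); L=loc(pts(c)); ok=c["depth"]>0
    w=ok&(L[...,2]>.132)&(L[...,2]<.150)&(L[...,0]>-.04)&(L[...,0]<.02)&(L[...,1]>.025)&(L[...,1]<.14); q=L[w]
    lo,hi=np.percentile(q[:,0],[2,98]); print("board x range",lo.round(4),hi.round(4))
    q=q[(q[:,0]>lo+.0015)&(q[:,0]<hi-.0015)]
    f=np.linalg.lstsq(np.c_[q[:,:2],np.ones(len(q))],q[:,2],rcond=None)[0]; print("top slope",np.degrees(f[:2]).round(2),"z",np.median(q[:,2]).round(4),len(q))
E
python3 -m handwheel '{"deltas":[[-1,0,-0.04,0,0],[-1,0,-0.04,0,0],[-1,0,0,0.015,0],[-1,0,0,0,0]]}' 20
python3 -c "
from m import *
tilt();check()"
python3 -m handwheel '{"deltas":[[-0.4,0,0,0,0],[-0.4,0,0,0,0],[-0.3,0,0,0,0],[-0.3,0,0,0,0]]}' 20
python3 -c "
from m import *
tilt();check()"
```

```text
clock: 14.68
tcp_pos: [0.546, -0.239, 0.1608]
orientation: [0.0, 0.654, 0.757, 0.0]
wrist_force: [-0.5, 0.2, -6.1]
finger_gap: 0.0172
grip_force: 59.8
board x range -0.0172 0.0008
top slope [-0.41  0.07] z 0.1408 12964
tool z tilt deg (drawer x,y) [ 0.04 -0.02]
board back yaw 0.05 tilt(+ top in) 0.72 x 0.0007 828
table slope deg [ 0.   -0.06]
ends y [-0.1468  0.6158] top z 0.1468
t 14.775 tcp [ 0.546  -0.2391  0.1608] yang 8.33 units [ 0.     0.001 -0.   ] F [ 0.22  0.26 -5.87] T [-0.05 -0.02  0.03] gap 0.0173 grip 59.8
push -0.33865516154718345 side -0.1466396341091525 T -0.10903765681064964 0.011699676388137459
clock: 15.28
tcp_pos: [0.5459, -0.2391, 0.1611]
orientation: [0.0, 0.654, 0.757, 0.0]
wrist_force: [0.1, -0.9, 0.0]
finger_gap: 0.0301
grip_force: 0.0
board x range -0.0175 0.0005
top slope [-0.21  0.01] z 0.1407 12888
tool z tilt deg (drawer x,y) [ 0.03 -0.01]
board back yaw -0.02 tilt(+ top in) -0.24 x -0.0003 798
table slope deg [ 0.   -0.06]
ends y [-0.1469  0.6157] top z 0.1473
t 15.375 tcp [ 0.5457 -0.2391  0.1608] yang 8.32 units [-0.     0.002 -0.002] F [ 0.62  0.86 -0.17] T [-0.05 -0.01  0.  ] gap 0.0296 grip 0.0
push -0.25247485620427507 side 0.07201850989496052 T 0.01108954094416777 -0.024575034134264012
```

```bash

python3 -m handwheel '{"deltas":[[-0.3,0,0,0.08,0],[-0.3,0,0,0.09,0],[-0.5,0,0,0,0],[-0.5,0,0,0,0],[-0.5,0,0,0,0]]}' 20
python3 -m handwheel '{"deltas":[[-0.5,0,0.03,0,0],[-0.5,0,0.03,0,0],[-0.5,0,0.03,0,0],[-0.5,0,0,0,0]]}' 20
python3 -m handwheel '{"deltas":[[-0.5,0,0.03,0,0],[-0.5,0,0,0,0]]}' 20
python3 -c "
from m import *
tilt();check()"
```

```text
clock: 16.0
tcp_pos: [0.5457, -0.2391, 0.1539]
orientation: [0.0, 0.654, 0.757, 0.0]
wrist_force: [-0.0, 0.9, 0.1]
finger_gap: 0.0211
grip_force: 0.0
clock: 16.5
tcp_pos: [0.5478, -0.2387, 0.1539]
orientation: [-0.001, 0.654, 0.756, -0.001]
wrist_force: [-5.8, -1.1, 3.7]
finger_gap: 0.0213
grip_force: 3.2
clock: 16.75
tcp_pos: [0.548, -0.2387, 0.1539]
orientation: [-0.002, 0.654, 0.756, -0.002]
wrist_force: [-9.9, -3.1, 6.5]
finger_gap: 0.021
grip_force: 5.1
board x range -0.0171 0.0008
top slope [-0.33  0.02] z 0.1407 14471
tool z tilt deg (drawer x,y) [-0.32 -0.01]
board back yaw 0.03 tilt(+ top in) 0.38 x 0.0007 777
table slope deg [ 0.   -0.06]
ends y [-0.1469  0.6158] top z 0.1485
t 16.85 tcp [ 0.5479 -0.2387  0.1539] yang 8.25 units [0.    0.001 0.   ] F [-9.39 -1.37  6.51] T [-0.4   1.87  0.1 ] gap 0.0213 grip 5.0
push 9.995016603353184 side -0.804271321779314 T -0.17727481271250256 1.9405567969956998
```

The board now sits flat: its slope is within about 0.1° of free-standing. The outer pad is pushing with 10 N. I'll trim that to 12 N and hold.

```bash

python3 -m handwheel '{"deltas":[[-0.5,0,0.016,0,0],[-0.5,0,0,0,0],[-0.5,0,0,0,0],[-0.5,0,0,0,0]]}' 20
python3 -c "
from m import *
tilt();check()"
```

```text
clock: 17.35
tcp_pos: [0.548, -0.2387, 0.1539]
orientation: [-0.002, 0.655, 0.756, -0.003]
wrist_force: [-12.0, -2.7, 7.1]
finger_gap: 0.0213
grip_force: 6.0
board x range -0.0171 0.0008
top slope [-0.3   0.03] z 0.1407 14473
tool z tilt deg (drawer x,y) [-0.38 -0.01]
board back yaw 0.03 tilt(+ top in) 0.39 x 0.0008 778
table slope deg [ 0.01 -0.06]
ends y [-0.1468  0.6152] top z 0.1485
t 17.45 tcp [ 0.548  -0.2387  0.1539] yang 8.23 units [-0. -0.  0.] F [-12.03  -2.81   6.93] T [-0.53  2.18  0.06] gap 0.0213 grip 6.0
push 12.093695412945989 side -0.5838496755557212 T -0.179737562319774 2.228204709527157
```

```bash

python3 -m handwheel '{"deltas":[[-0.5,0,0,0,0],[-0.5,0,0,0,0],[-0.5,0,0,0,0],[-0.5,0,0,0,0],[-0.5,0,0,0,0],[-0.5,0,0,0,0],[-0.5,0,0,0,0],[-0.5,0,0,0,0],[-0.5,0,0,0,0],[-0.5,0,0,0,0],[-0.5,0,0,0,0],[-0.5,0,0,0,0],[-0.5,0,0,0,0],[-0.5,0,0,0,0],[-0.5,0,0,0,0],[-0.5,0,0,0,0],[-0.5,0,0,0,0],[-0.5,0,0,0,0],[-0.5,0,0,0,0],[-0.5,0,0,0,0]]}' 20
python3 -m handwheel '{"deltas":[[-0.5,0,0,0,0],[-0.5,0,0,0,0],[-0.5,0,0,0,0],[-0.5,0,0,0,0],[-0.5,0,0,0,0],[-0.5,0,0,0,0],[-0.5,0,0,0,0],[-0.5,0,0,0,0],[-0.5,0,0,0,0],[-0.5,0,0,0,0],[-0.5,0,0,0,0],[-0.5,0,0,0,0],[-0.5,0,0,0,0],[-0.5,0,0,0,0],[-0.5,0,0,0,0],[-0.5,0,0,0,0],[-0.5,0,0,0,0],[-0.5,0,0,0,0],[-0.5,0,0,0,0],[-0.5,0,0,0,0]]}' 20
python3 - <<'E'
from m import *
tilt();check()
for n in("scene","top"):
    c=cam(n); save(c,n+"5"); L=loc(pts(c)); q=L[(c["depth"]>0)&(L[...,2]>.128)&(L[...,2]<.145)&(abs(L[...,0]+.009)<.02)&(abs(L[...,1])<.17)]
    print(n,np.percentile(q[:,1],[.5,1,99,99.5]).round(4))
E
```

```text
clock: 19.95
tcp_pos: [0.548, -0.2387, 0.1539]
orientation: [-0.002, 0.655, 0.756, -0.003]
wrist_force: [-11.6, -2.3, 6.5]
finger_gap: 0.0209
grip_force: 6.0
clock: 22.45
tcp_pos: [0.548, -0.2387, 0.1539]
orientation: [-0.002, 0.655, 0.756, -0.003]
wrist_force: [-12.2, -2.7, 8.5]
finger_gap: 0.0212
grip_force: 6.0
board x range -0.0171 0.0008
top slope [-0.28  0.03] z 0.1407 14468
tool z tilt deg (drawer x,y) [-0.38 -0.01]
board back yaw 0.0 tilt(+ top in) 0.5 x 0.0007 787
table slope deg [ 0.   -0.06]
ends y [-0.1463  0.616 ] top z 0.1471
t 22.55 tcp [ 0.548  -0.2387  0.1539] yang 8.23 units [ 0. -0.  0.] F [-11.1   -3.08   6.93] T [-0.56  2.24  0.02] gap 0.0213 grip 6.0
push 11.478772415254355 side -1.2802796652608026 T -0.17748776555653795 2.2879353127977002
scene [-0.147  -0.1463  0.1445  0.1458]
top [-0.1479 -0.1474  0.1454  0.1458]
```

View pics/scene5.png

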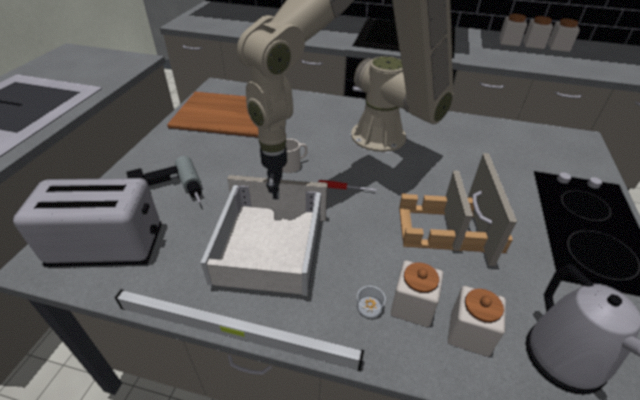

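The scene view shows the board standing against the drawer's open end, spanning u≈228–327. It is centred to within about 1 mm, held at about 12 N for 5 s, and nothing else has moved.

```bash
python3 -c "
from workcell import hand_in
print(hand_in())"
```

```text
the job is handed in; nothing more can be done
None
```

I handed the job in with the low front standing on the worktop against both brackets, handle outward and centred to about 1 mm, while the arm was still pushing with about 12 N after holding for 5 s; the jaws are around the board but not gripping it, so only the outer finger is pushing.

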